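# Switch off the gel supply and peel the stuck cover off the gel tank

### The job

The gel run is over: first turn the red rotary switch on the beige power supply from on to off, and only then take the amber cover off the gel tank. The cover sticks to the tank's rubber buffers, so peel it: raise the corner with the black grip while the corner across the diagonal still rests on the tank, then bring the rest off, without lifting, tipping or dragging the tank. Finish while still holding the cover in the gripper, still, right way up and roughly level, about a hand's breadth above the middle of the blue drip tray, and leave the tray, the tip box, the tube rack and the bottle where they stand.

Things in the scene. Friction and masses are not known exactly. Their poses are not given: they have to be found in the camera images.
- psu: Beige electrophoresis power supply, fixed to the bench, 210 (x) x 150 (y) x 87 mm (z). Origin: centre of its underside, on the bench; z up, x from its front to its back. The front half of its top is a dark control panel that slopes up towards the back at 20 degrees from level.
- switch (a joint): Rotary switch with a red bar grip. 0 rad = on (pointer at the green mark, away from the front, psu +x), 1.571 = off (pointer at the red mark, left as seen from the front, psu +y). On to off: a quarter turn ANTI-CLOCKWISE seen from above. It has a stop at each end and a toggle spring inside that takes about 0.15 N m to overcome; past half way it snaps to the other end by itself.
- switch_grip (a point): Point on the switch's axis where to grip the bar, 6 mm below its top, 31 mm above the panel. Turns with the switch: x along the bar to the pointer end, y across it, z along the axis out of the panel (20 degrees from vertical, leaning to the front). Bar: 46 mm long (x), 12 mm thick (y), 28 mm high on a black disc 46 mm wide and 8 mm high.
- tank: Clear open gel tank with a gel tray inside, 130 (x) x 190 (y) x 62 mm high, walls 5 mm, about 0.7 kg, standing loose on the bench. Origin: centre of its underside; z up. Four sprung black rubber buffers (one near each corner, in the long sides, 5.5 mm below the top edge) press outwards on the cover's rim.
- cover: Amber cover, 0.12 kg: 142 (x) x 202 (y) mm plate 4 mm thick; a rim 11 mm deep hangs round the tank's walls with 3 mm play. Origin: centre of the plate's underside, which lies on the tank's top edge; axes as the tank's. Each of the four buffers presses on the rim with 1.8 N and clings to it with about 1 N until that corner is raised 6 mm: a level pull takes 5 to 6 N, a corner half of it.
- cover_grip (a point): Grip point in the black upright grip on the cover, 27 mm above the plate's underside and 7 mm below the grip's top, at cover x = -57, y = +81 mm. Its x axis points along the grip, outwards to the cover's corner; y across the grip; z up from the plate. The grip is 32 mm long (x), 9 mm thick (y) and stands 30 mm above the plate.
- cover_corner (a point): Outer corner of the cover beside the black grip (cover x = -71, y = +101 mm), at the level of the plate's underside.
- cover_far_corner (a point): Corner of the cover across the diagonal from the grip (cover x = +71, y = -101 mm), at the level of the plate's underside.
- drip_tray: Blue shallow drip tray, 260 (x) x 190 (y) mm, rim 24 mm high, loose on the bench. Origin: centre of its underside; z up.
- tip_box: Bystander: purple box of yellow pipette tips, 90 x 124 x 54 mm. Origin: centre of its underside.
- tube_rack: Bystander: orange tube rack, 85 x 150 x 36 mm with a few small tubes. Origin: centre of its underside.
- bottle: Bystander: glass bottle with blue cap, 68 mm in diameter, 135 mm high. Origin: centre of its underside.
Things that resemble listed ones, but are neither listed nor needed, are in the scene too. There is more than one size of the tank; the one meant has the size given above.

How it is judged:
By the outcome, as a careful person would: the job done as asked, in the order asked, and still so for the second after the job is handed in, while the arm keeps its last pose, push and grip.
It also fails if it takes over 69 s, if anything falls off the work surface, if the arm or the gripper's body presses on something with over 40 N, if the wrist force passes 120 N, or if a joint passes its speed limit or range.

### The arm

A 7-joint arm with a two-finger parallel gripper is mounted at the origin on the work surface. World frame = base frame: x ahead of the robot, y to its left, z up, the work surface at z = 0. Lengths are in m, angles in degrees, forces in N, time in s.
With the tool pointing down it reaches from about 0.425 to 0.875 m from the base axis. Payload 4.7 kg.
Tool frame: the origin (TCP) lies on the mounting face of the last link; the fingertips stand 182 mm ahead of it and the grasp point (between the pads) lies 164 mm ahead of it; z points along the fingers, y is the line along which they close (so a half turn about z gives the same grasp; the last joint's range is limited). The gripper opens to 87 mm and grips with 3 to 60 N. Pads are 19 mm wide; open, the fingers measure 117 mm over their backs; the gripper's body (75 mm by 190 mm) begins 51 mm behind the grasp point.
Start: joints at [66.01, 18.392, -4.016, 83.108, 1.295, 78.541, -3.26], TCP at [0.273, -0.59, 0.405] pointing down, gripper open.
Joint ranges: [-163.93, 163.93], [-17.29, 119.83], [-79.2, 71.16], [3.27, 140.29], [-89.18, 269.18], [5.43, 117.66], [-154.24, 154.24]. Speed limits (degrees/s): [147.25, 147.25, 180, 180, 180, 180, 180].

### API

Orientations are given as [roll, pitch, yaw] about the fixed x, y, z axes, in that order (R = Rz(yaw) Ry(pitch) Rx(roll)).
In Python, from cell import env gives the robot as it stands.
- The arm moves only by the tool servo_tool, never from a script. Its argument "plan" is a list of rows, each an object with "xyz": the shift along the tool's x, y, z in cm, a list of three; "twist": the turn, a rotation vector about the tool's x, y, z in degrees, a list of three; "jaw": the closure, from 0 (fully open) to 1 (shut). In form: [{"xyz": [x, y, z], "twist": [wx, wy, wz], "jaw": jaw}, ...]. A call has 1 to 10 rows; each row is the pose to reach, as a shift and turn from the pose commanded when the call began, along the tool's axes at that moment; what a row does not reach only later rows make up. A row lasts 1/12 s, in which the tool goes at most 41.7 mm and 7.16 degrees, less where a joint would pass 70% of its speed; a pose out of reach is approached as far as the arm can. A call with a gripper value outside its range is refused whole. The fingers move at their own pace and stop on an object; "newtons" is the grip in N (left out, the last holds). Time passes only in rows, so rows that repeat a pose let the fingers close. It gives the time, the measured TCP pose, the force, the opening and the grip force at its end, in the units of the state.
- env.get_obs(): the state, without advancing time (a new reading comes with each control period).
- env.read_camera(name): name is "side" or "top"; returns a dict with "img" (400x640x3 uint8, red, green, blue), "camera_matrix" (3x3 intrinsics, pixels), "R" (3x3) and "t" (3): a world point X has camera coordinates R X + t. Camera axes: x right, y down, z forward; pixel columns grow to the right and rows downward; lengths in m; the calibration is good to about 2 mm. A picture is of the moment at which its call begins. There is no depth.
- env.sign_off(): hands the job in; it is judged then, once.
The state is a dict: "time_s": time; "qpos": joint angles; "joint_velocities": joint speeds; "effort": joint torques, N m; "tool_pos": TCP position; "tool_rot": TCP orientation; "force": force on the tool from outside, world axes, zero at the start; "wrist_torque": the same for the moment, N m; "grip_width": finger opening in m; "grasp_force": force on a finger pad.
Only numpy, scipy, OpenCV 4.12 (cv2) and the standard library are available. Lean on these libraries where they do the work, as an engineer would, in place of code of your own. Each camera call takes 0.05 s, during which the arm holds its last target. There are 200 camera calls.

## Working session

There is one attempt and no reset: what is moved stays moved. The work goes in short steps, Python scripts to look and compute and a tool call to move; the robot and the scene stay as the last step left them, time stands still between calls to the robot, and variables do not carry over. Pictures are saved under pics/ and viewed, at most 10 in all, crops included, and the job is handed in when it is done.

Besides the shell and the picture viewer there is one more tool, called after "Request:" as name(argument=value, ...), one argument or row to a line, values as JSON. servo_tool: Moves the arm, as the interface text tells. Its arguments: {"type":"object","properties":{"plan":{"type":"array","items":{"type":"object","properties":{"xyz":{"type":"array","items":{"type":"number"}},"twist":{"type":"array","items":{"type":"number"}},"jaw":{"type":"number"}}}},"newtons":{"type":"number"}},"required":["plan"]}

```bash
mkdir -p pics; ls; python3 - <<'E'
from cell import env
import cv2
for n in("top","side"):
    c=env.read_camera(n); cv2.imwrite(f"pics/{n}0.png",c["img"][:,:,::-1]); print(n,c["camera_matrix"],c["R"],c["t"])
o=env.get_obs();print(o)
E
```

```text
pics
top [[474.25671791   0.         321.57234789]
 [  0.         474.25671791 199.34046537]
 [  0.           0.           1.        ]] [[ 0.02710597 -0.99949975  0.01629496]
 [-0.99114033 -0.02899241 -0.12961595]
 [ 0.13002354 -0.01263723 -0.99143037]] [-0.01182095  0.48742222  1.54441721]
side [[509.27861374   0.         308.90757864]
 [  0.         509.27861374 197.74276901]
 [  0.           0.           1.        ]] [[-0.66373077 -0.74764045  0.02225344]
 [-0.37574812  0.30755649 -0.87419812]
 [ 0.64674169 -0.58859388 -0.4850592 ]] [0.3350047  0.25365454 1.11690879]
{'time_s': 0.1, 'qpos': array([66.00900738, 18.43234752, -4.01441846, 83.16829931,  1.2959138 ,
       78.54179074, -3.25974634]), 'joint_velocities': array([-0.00396356, -0.23109356, -0.07576856, -0.19633076,  0.13976806,
        0.00974645,  0.02603252]), 'effort': array([ 3.25452438e-04, -4.92571950e+01, -4.05263091e-01, -3.13397312e+01,
       -6.39109709e-02,  3.94800212e-02,  1.31071520e-04]), 'tool_pos': array([ 0.27250886, -0.58990416,  0.40379503]), 'tool_rot': array([-1.79902842e+02,  6.81497478e-03,  2.47999811e+01]), 'force': array([-0.65078869,  0.26445067, -0.1169688 ]), 'wrist_torque': array([-0.04945034,  0.01235448, -0.00815737]), 'grasp_force': 0.0, 'grip_width': 0.08676766177238643}
```

View pics/top0.png

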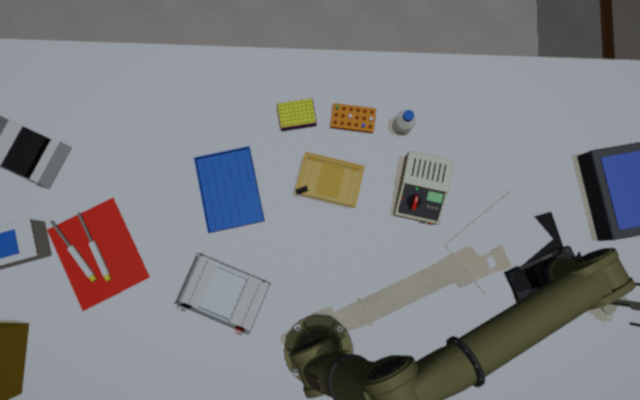

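View pics/side0.png

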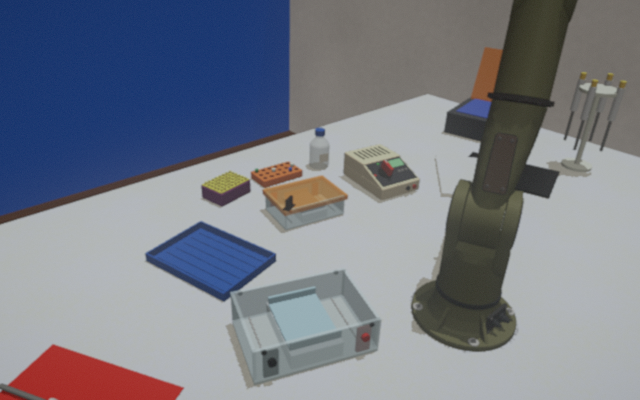

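The top view shows the switch near (413,202), the cover near (331,180) with its grip at (302,189), and the tray near (229,189). The side view has the switch at (387,168), the grip at (289,203) and the tray at (211,258). Next I'll measure these by colour.

```bash
cat > h.py <<'E'
import numpy as np,cv2
from cell import env
from scipy.spatial.transform import Rotation as Ro
def ray(c,uv):
    d=c["R"].T@np.linalg.solve(c["camera_matrix"],[uv[0],uv[1],1]); return -c["R"].T@c["t"],d/np.linalg.norm(d)
def plane(c,uv,z):
    o,d=ray(c,uv); return o+d*(z-o[2])/d[2]
def tri(c1,u1,c2,u2):
    A=[];b=[]
    for c,u in((c1,u1),(c2,u2)):
        o,d=ray(c,u);P=np.eye(3)-np.outer(d,d);A.append(P);b.append(P@o)
    return np.linalg.lstsq(np.vstack(A),np.hstack(b),rcond=None)[0]
def proj(c,X):
    p=c["camera_matrix"]@(c["R"]@np.asarray(X)+c["t"]);return p[:2]/p[2]
def blob(c,lo,hi,roi):
    h=cv2.cvtColor(c["img"],cv2.COLOR_RGB2HSV);m=cv2.inRange(h,np.array(lo),np.array(hi))
    k=np.zeros_like(m);x0,y0,x1,y1=roi;k[y0:y1,x0:x1]=m[y0:y1,x0:x1]
    n=cv2.findContours(k,cv2.RETR_EXTERNAL,cv2.CHAIN_APPROX_NONE)[0]
    return max(n,key=cv2.contourArea),k
def cen(k):
    y,x=np.nonzero(k);return np.array([x.mean(),y.mean()])
E
python3 - <<'E'
from h import *
np.set_printoptions(precision=4,suppress=True)
t=env.read_camera("top");s=env.read_camera("side")
def rect(name,lo,hi,roi,z):
    c,k=blob(t,lo,hi,roi); P=np.array([plane(t,p[0],z)[:2] for p in c],np.float32)
    print(name,cv2.minAreaRect(P),cv2.contourArea(c))
    return c
rect("cover",(12,90,60),(28,255,255),(285,140,375,215),.066)
rect("tray",(100,120,40),(125,255,255),(185,135,275,240),.024)
for n,lo,hi,r1,r2 in(("red",(0,150,60),(8,255,255),(395,185,430,212),(375,155,403,185)),("grip",(0,0,0),(179,255,60),(292,180,313,198),(278,190,300,215))):
    c1,k1=blob(t,lo,hi,r1);c2,k2=blob(s,lo,hi,r2)
    print(n,cen(k1),cen(k2),(k1>0).sum(),(k2>0).sum(),tri(t,cen(k1),s,cen(k2)),cv2.minAreaRect(c1))
def crop(c,x0,y0,x1,y1): return cv2.resize(c["img"][y0:y1,x0:x1,::-1],(400,300),interpolation=cv2.INTER_CUBIC)
cv2.imwrite("pics/z.png",np.vstack([np.hstack([crop(t,375,145,475,220),crop(t,285,145,385,220)]),np.hstack([crop(s,335,135,435,210),crop(s,255,160,355,235)])]))
E
```

```text
cover ((0.5505115389823914, -0.02143559604883194), (0.19965210556983948, 0.14048011600971222), 78.09341430664062) 2430.5
tray ((0.5155153274536133, 0.3135908544063568), (0.2573107182979584, 0.18719910085201263), 13.846718788146973) 4156.5Traceback (most recent call last):
  File "<stdin>", line 11, in <module>
  File "h.py", line 19, in blob
    return max(n,key=cv2.contourArea),k
           ~~~^^^^^^^^^^^^^^^^^^^^^^^
ValueError: max() iterable argument is empty
```

```bash
python3 - <<'E'
from h import *
np.set_printoptions(precision=4,suppress=True)
t=env.read_camera("top");s=env.read_camera("side")
def crop(c,x0,y0,x1,y1): return cv2.resize(c["img"][y0:y1,x0:x1,::-1],(400,300),interpolation=cv2.INTER_CUBIC)
cv2.imwrite("pics/z.png",np.vstack([np.hstack([crop(t,375,145,475,220),crop(t,285,145,385,220)]),np.hstack([crop(s,335,135,435,210),crop(s,255,160,355,235)])]))
def rmask(c,roi):
    i=c["img"].astype(int);m=((i[:,:,0]>90)&(i[:,:,0]>2*i[:,:,1])&(i[:,:,0]>2*i[:,:,2])).astype(np.uint8);k=0*m;x0,y0,x1,y1=roi;k[y0:y1,x0:x1]=m[y0:y1,x0:x1];return k
def dmask(c,roi):
    m=(c["img"].max(2)<60).astype(np.uint8);k=0*m;x0,y0,x1,y1=roi;k[y0:y1,x0:x1]=m[y0:y1,x0:x1];return k
for n,f,r1,r2 in(("red",rmask,(400,190,422,212),(377,155,398,180)),("grip",dmask,(292,180,313,198),(278,190,300,215))):
    k1=f(t,r1);k2=f(s,r2);print(n,cen(k1),cen(k2),k1.sum(),k2.sum(),tri(t,cen(k1),s,cen(k2)),cv2.minAreaRect(cv2.findNonZero(k1)))
# psu top beige
h=cv2.cvtColor(t["img"],cv2.COLOR_RGB2HSV);print(h[165,410],h[215,405],h[150,480])
# expected grip from cover
a=np.radians(-11.9);Rz=np.array([[np.cos(a),-np.sin(a)],[np.sin(a),np.cos(a)]]);g=Rz@[-.057,.081]+[.5505,-.0214];print("gripXY",g,proj(t,[*g,.089]),proj(s,[*g,.089]))
E
```

```text
red [413.7209 203.0465] [389.     166.2727] 43 11 [ 0.4745 -0.2939  0.0926] ((410.37054443359375, 202.81764221191406), (12.885013580322266, 16.106266021728516), 85.60128784179688)
grip [301.1333 189.9778] [288.5    204.2083] 45 48 [0.5108 0.0697 0.0752] ((301.32757568359375, 190.06893920898438), (4.456687927246094, 10.21324348449707), 68.19859313964844)
[ 60  10 156] [ 33  33 140] [108  19 162]
gripXY [0.5114 0.0696] [300.9771 189.0474] [288.5479 199.645 ]
```

View pics/z.png

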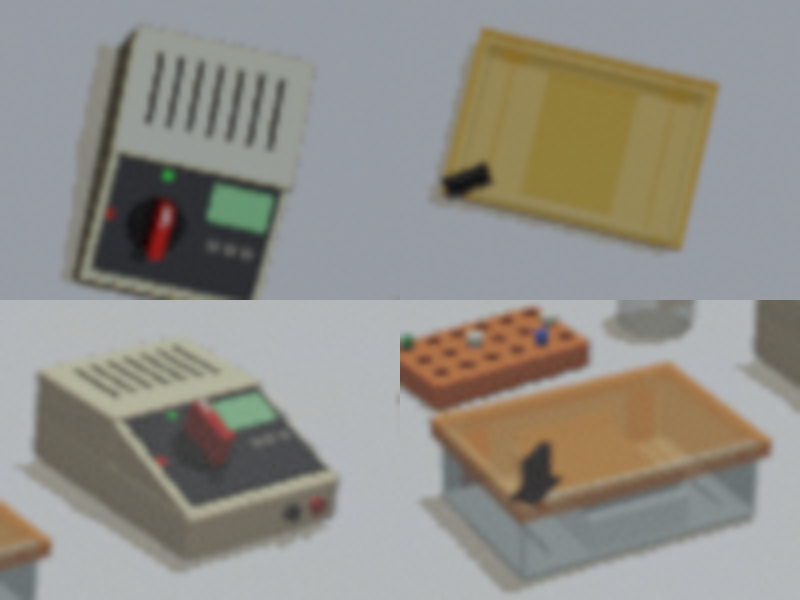

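The crops give the PSU rear-top corners in the top view at about (408.8,151.8) and (453.3,160.5). Its switch disc is at (414.2,202) in the top view and (386.8,171.8) in the side view. The bar points to the green mark, which is on.

```bash
python3 - <<'E'
from h import *
np.set_printoptions(precision=4,suppress=True)
t=env.read_camera("top");s=env.read_camera("side")
A,B,C,D=[plane(t,u,.087) for u in((408.8,151.8),(453.3,160.5),(404.5,183),(445,192.5))]
print(A,B,C,D,np.linalg.norm(A-B),np.linalg.norm(A-C),np.linalg.norm(B-D))
yax=(A-B)/np.linalg.norm(A-B);x=(A+B)/2-(C+D)/2;x/=np.linalg.norm(x);yaw=np.degrees([np.arctan2(-yax[0],yax[1]),np.arctan2(x[1],x[0])]);print("yaws",yaw)
yaw=yaw[0]*.65+yaw[1]*.35;R=Ro.from_euler('z',yaw,degrees=True).as_matrix()
mid=(A+B)/2-R@[.105,0,0];mid2=(C+D)/2;print("psu center",mid,mid2)
mid=(mid+mid2)/2
n=R@[-np.sin(np.radians(20)),0,np.cos(np.radians(20))]
for c,u,nm in((t,(414.2,202),"top"),(s,(386.8,171.8),"side")):
    o,d=ray(c,u);p0=np.array([mid[0],mid[1],.087])+n*.008
    p=o+d*((p0-o)@n)/(d@n); print(nm,"disc",p,"local",R.T@(p-mid),"grip",p+n*.023)
    # redness-weighted bar centre, near grip height
    i=c["img"].astype(float);w=np.clip(i[:,:,0]-np.maximum(i[:,:,1],i[:,:,2])-25,0,None)
    x0,y0,x1,y1=(406,192,422,214) if nm=="top" else (377,155,400,182)
    w=w[y0:y1,x0:x1];yy,xx=np.mgrid[y0:y1,x0:x1];q=np.array([(w*xx).sum(),(w*yy).sum()])/w.sum()
    o,d=ray(c,q);p0=np.array([mid[0],mid[1],.087])+n*.025
    p=o+d*((p0-o)@n)/(d@n);print(nm,"bar",q,p,"local",R.T@(p-mid),"grip",p+n*.006)
    g=p+n*.006
print("yaw",yaw)
E
```

```text
[ 0.6448 -0.2773  0.087 ] [ 0.6204 -0.4227  0.087 ] [ 0.5414 -0.2637  0.087 ] [ 0.5142 -0.3949  0.087 ] 0.14742330861221994 0.10434464775817036 0.10973440991264563
yaws [ -9.5519 -11.1844]
psu center [ 0.5292 -0.3316  0.087 ] [ 0.5278 -0.3293  0.087 ]
top disc [ 0.4818 -0.2974  0.0767] local [-0.0518  0.0243 -0.0103] grip [ 0.474  -0.296   0.0983]
top bar [414.4886 203.1383] [ 0.476  -0.295   0.0925] local [-0.0579  0.0256  0.0055] grip [ 0.474  -0.2947  0.0982]
side disc [ 0.4758 -0.2912  0.0741] local [-0.0588  0.0293 -0.0129] grip [ 0.468  -0.2898  0.0957]
side bar [387.9994 165.9887] [ 0.4763 -0.2946  0.0926] local [-0.0577  0.026   0.0056] grip [ 0.4742 -0.2943  0.0982]
yaw -10.123266887751345
```

```bash
cat >> h.py <<'E'
np.set_printoptions(precision=3,suppress=True)
def pose():
    o=env.get_obs();return o["tool_pos"],Ro.from_euler('xyz',o["tool_rot"],degrees=True).as_matrix(),o
def go(g,R,name=""):
    p,Rc,o=pose();tcp=np.asarray(g)-R[:,2]*.164
    print(name,"xyz cm",100*Rc.T@(tcp-p),"twist",Ro.from_matrix(Rc.T@R).as_rotvec(degrees=True))
def frame(y,z):
    z=z/np.linalg.norm(z);y=y-z*(y@z);y/=np.linalg.norm(y);return np.c_[np.cross(y,z),y,z]
Rp=Ro.from_euler('z',-10.3,degrees=True).as_matrix()
N=Rp@[-np.sin(np.radians(20)),0,np.cos(np.radians(20))]
SW=np.array([.474,-.2946,.0982]);RS=frame(-Rp[:,1],-N)
RC0=Ro.from_euler('z',-11.9,degrees=True).as_matrix()
E
python3 -c "
from h import *
go(SW+N*.08,RS,'above')"
```

```text
above xyz cm [ 23.849 -23.167   7.715] twist [-6.137 19.377 34.741]
```

Request:
servo_tool(
  plan=[
    {"xyz":[23.85,-23.17,7.72],"twist":[-6.1,19.4,34.7],"jaw":0},
    {"xyz":[23.85,-23.17,7.72],"twist":[-6.1,19.4,34.7],"jaw":0},
    {"xyz":[23.85,-23.17,7.72],"twist":[-6.1,19.4,34.7],"jaw":0},
    {"xyz":[23.85,-23.17,7.72],"twist":[-6.1,19.4,34.7],"jaw":0},
    {"xyz":[23.85,-23.17,7.72],"twist":[-6.1,19.4,34.7],"jaw":0},
    {"xyz":[23.85,-23.17,7.72],"twist":[-6.1,19.4,34.7],"jaw":0},
    {"xyz":[23.85,-23.17,7.72],"twist":[-6.1,19.4,34.7],"jaw":0},
    {"xyz":[23.85,-23.17,7.72],"twist":[-6.1,19.4,34.7],"jaw":0},
    {"xyz":[23.85,-23.17,7.72],"twist":[-6.1,19.4,34.7],"jaw":0},
    {"xyz":[23.85,-23.17,7.72],"twist":[-6.1,19.4,34.7],"jaw":0},
  ],
)

```text
time_s: 1.23
tool_pos: [0.3929, -0.2762, 0.327]
tool_rot: [-180.0, -20.0, -9.9]
force: [0.5, -0.3, 0.1]
grip_width: 0.0871
grasp_force: 0.0
```

```bash
python3 -c "
from h import *
go(SW+N*.08,RS,'above');go(SW,RS,'at');o=pose()[2];print(o['qpos'],o['tool_pos'],o['tool_rot'])
s=env.read_camera('side');c=s['img'][80:240,300:460,::-1];t=env.read_camera('top')['img'][120:280,340:500,::-1]
cv2.imwrite('pics/a.png',cv2.resize(np.hstack([c,t]),(800,400),interpolation=cv2.INTER_CUBIC))"
```

```text
above xyz cm [-0.027  0.358 -0.057] twist [-0.168  0.05   0.388]
at xyz cm [-0.02   0.381  7.943] twist [-0.168  0.05   0.388]
[ 53.002  -4.972 -16.914 119.342 -13.594  48.132 -56.404] [ 0.393 -0.276  0.327] [-179.973  -19.95    -9.888]
```

View pics/a.png

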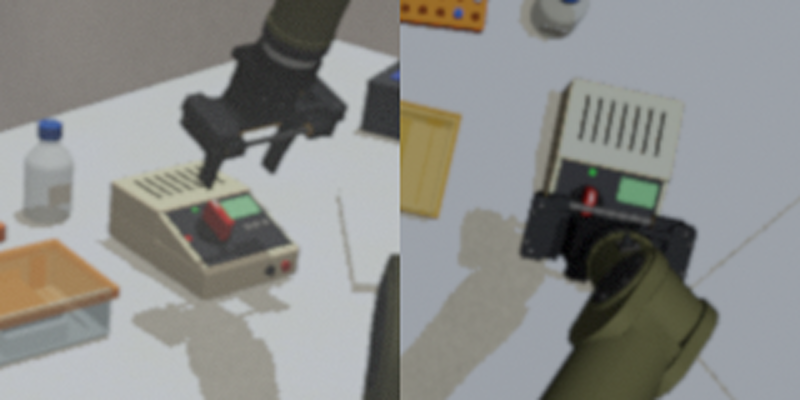

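The side crop shows the open fingers straddling the bar's line, and the top crop shows the bar under the gripper. I'll descend and grip.

Request:
servo_tool(
  plan=[
    {"xyz":[0,0.38,2],"twist":[-0.2,0,0.4],"jaw":0},
    {"xyz":[0,0.38,4],"twist":[-0.2,0,0.4],"jaw":0},
    {"xyz":[0,0.38,6],"twist":[-0.2,0,0.4],"jaw":0},
    {"xyz":[0,0.38,7.9],"twist":[-0.2,0,0.4],"jaw":0},
    {"xyz":[0,0.38,7.9],"twist":[-0.2,0,0.4],"jaw":0},
    {"xyz":[0,0.38,7.9],"twist":[-0.2,0,0.4],"jaw":0},
  ],
)

```text
time_s: 1.83
tool_pos: [0.4171, -0.2899, 0.2528]
tool_rot: [-180.0, -19.9, -10.9]
force: [0.3, -0.2, 0.2]
grip_width: 0.0867
grasp_force: 0.0
```

```bash
python3 -c "
from h import *
go(SW,RS,'at');o=pose()[2];print(o['force'])"
```

```text
at xyz cm [ 0.045 -0.552  0.068] twist [ 0.155  0.067 -0.534]
[ 0.266 -0.202  0.175]
```

Request:
servo_tool(
  plan=[
    {"xyz":[0,-0.45,0.05],"twist":[0.2,0,-0.5],"jaw":0},
    {"xyz":[0,-0.45,0.05],"twist":[0.2,0,-0.5],"jaw":0},
    {"xyz":[0,-0.45,0.05],"twist":[0.2,0,-0.5],"jaw":0},
    {"xyz":[0,-0.45,0.05],"twist":[0.2,0,-0.5],"jaw":0},
  ],
)

```text
time_s: 2.17
tool_pos: [0.419, -0.2842, 0.254]
tool_rot: [179.9, -20.1, -10.1]
force: [0.2, 0.0, 0.5]
grip_width: 0.0871
grasp_force: 0.0
```

```bash
python3 -c "
from h import *
go(SW,RS,'at');o=pose()[2];print(o['force'])"
```

```text
at xyz cm [-0.063  0.043  0.152] twist [ 0.04  -0.113  0.143]
[0.221 0.036 0.538]
```

Request:
servo_tool(
  plan=[
    {"xyz":[0,0,0.1],"twist":[0,0,0],"jaw":1},
    {"xyz":[0,0,0.1],"twist":[0,0,0],"jaw":1},
    {"xyz":[0,0,0.1],"twist":[0,0,0],"jaw":1},
    {"xyz":[0,0,0.1],"twist":[0,0,0],"jaw":1},
    {"xyz":[0,0,0.1],"twist":[0,0,0],"jaw":1},
    {"xyz":[0,0,0.1],"twist":[0,0,0],"jaw":1},
    {"xyz":[0,0,0.1],"twist":[0,0,0],"jaw":1},
    {"xyz":[0,0,0.1],"twist":[0,0,0],"jaw":1},
    {"xyz":[0,0,0.1],"twist":[0,0,0],"jaw":1},
    {"xyz":[0,0,0.1],"twist":[0,0,0],"jaw":1},
  ],
  newtons=30,
)

```text
time_s: 3.0
tool_pos: [0.4192, -0.2839, 0.2519]
tool_rot: [180.0, -20.0, -10.2]
force: [-1.3, -0.5, -0.3]
grip_width: 0.0283
grasp_force: 0.0
```

Request:
servo_tool(
  plan=[
    {"xyz":[0,0,0],"twist":[0,0,0],"jaw":1},
    {"xyz":[0,0,0],"twist":[0,0,0],"jaw":1},
    {"xyz":[0,0,0],"twist":[0,0,0],"jaw":1},
    {"xyz":[0,0,0],"twist":[0,0,0],"jaw":1},
    {"xyz":[0,0,0],"twist":[0,0,0],"jaw":1},
    {"xyz":[0,0,0],"twist":[0,0,0],"jaw":1},
  ],
)

```text
time_s: 3.5
tool_pos: [0.4191, -0.2843, 0.2519]
tool_rot: [180.0, -20.0, -10.2]
force: [-0.4, -2.0, -1.6]
grip_width: 0.0118
grasp_force: 30.0
```

```bash
python3 -c "
from h import *
go(SW,RS,'at');o=pose()[2];print(o['force'],o['wrist_torque'],o['grip_width'],o['grasp_force'])"
```

```text
at xyz cm [-0.009  0.031 -0.042] twist [-0.001 -0.039  0.1  ]
[-0.412 -1.98  -1.563] [-0.218  0.516 -0.265] 0.011836278481182001 29.99036818742752
```

The bar is gripped at 11.8 mm. Now the quarter turn anti-clockwise, which is negative about tool z.

Request:
servo_tool(
  plan=[
    {"xyz":[0,0,0],"twist":[0,0,-6],"jaw":1},
    {"xyz":[0,0,0],"twist":[0,0,-12],"jaw":1},
    {"xyz":[0,0,0],"twist":[0,0,-18],"jaw":1},
    {"xyz":[0,0,0],"twist":[0,0,-24],"jaw":1},
    {"xyz":[0,0,0],"twist":[0,0,-30],"jaw":1},
    {"xyz":[0,0,0],"twist":[0,0,-36],"jaw":1},
    {"xyz":[0,0,0],"twist":[0,0,-42],"jaw":1},
    {"xyz":[0,0,0],"twist":[0,0,-48],"jaw":1},
    {"xyz":[0,0,0],"twist":[0,0,-54],"jaw":1},
    {"xyz":[0,0,0],"twist":[0,0,-60],"jaw":1},
  ],
)

```text
time_s: 4.33
tool_pos: [0.4195, -0.2863, 0.2523]
tool_rot: [162.1, -9.7, 51.6]
force: [6.8, -10.4, -9.9]
grip_width: 0.0115
grasp_force: 30.0
```

Request:
servo_tool(
  plan=[
    {"xyz":[0,0,0],"twist":[0,0,-6],"jaw":1},
    {"xyz":[0,0,0],"twist":[0,0,-12],"jaw":1},
    {"xyz":[0,0,0],"twist":[0,0,-18],"jaw":1},
    {"xyz":[0,0,0],"twist":[0,0,-24],"jaw":1},
    {"xyz":[0,0,0],"twist":[0,0,-29],"jaw":1},
    {"xyz":[0,0,0],"twist":[0,0,-29],"jaw":1},
    {"xyz":[0,0,0],"twist":[0,0,-29],"jaw":1},
  ],
)

```text
time_s: 4.92
tool_pos: [0.4203, -0.2866, 0.2527]
tool_rot: [159.6, -0.0, 78.8]
force: [10.6, -11.5, -13.2]
grip_width: 0.0121
grasp_force: 30.0
```

```bash
python3 -c "
from h import *
p,R,o=pose();print(o['force'],o['wrist_torque'],o['grip_width'],o['qpos'],Ro.from_matrix(RS.T@R).as_rotvec(degrees=True));go(SW,R)"
```

```text
[ 10.599 -11.522 -13.203] [-2.212 -0.97  -0.585] 0.01205230408686013 [ 56.211   4.02  -22.552 120.498 -10.332  37.315  29.951] [ -0.569   0.112 -89.129]
 xyz cm [ 0.254 -0.313 -0.033] twist [0. 0. 0.]
```

Turned 89°. I'll open and retreat along the tool axis.

Request:
servo_tool(
  plan=[
    {"xyz":[0,0,0],"twist":[0,0,0],"jaw":0},
    {"xyz":[0,0,0],"twist":[0,0,0],"jaw":0},
    {"xyz":[0,0,0],"twist":[0,0,0],"jaw":0},
    {"xyz":[0,0,0],"twist":[0,0,0],"jaw":0},
    {"xyz":[0,0,0],"twist":[0,0,0],"jaw":0},
    {"xyz":[0,0,-2],"twist":[0,0,0],"jaw":0},
    {"xyz":[0,0,-4],"twist":[0,0,0],"jaw":0},
    {"xyz":[0,0,-7],"twist":[0,0,0],"jaw":0},
    {"xyz":[0,0,-10],"twist":[0,0,0],"jaw":0},
    {"xyz":[0,0,-10],"twist":[0,0,0],"jaw":0},
  ],
)

```text
time_s: 5.75
tool_pos: [0.3858, -0.2787, 0.3515]
tool_rot: [159.5, -0.0, 78.8]
force: [1.2, -1.0, 0.2]
grip_width: 0.0706
grasp_force: 0.0
```

```bash
cat >> h.py <<'E'
CG=np.array([.5110,.0696,.089]); th=np.radians(113.)
XG=np.array([np.cos(th),np.sin(th),0]);YG=np.array([-np.sin(th),np.cos(th),0])
_,Rn,_=pose()
RG=frame(YG if Rn[:,1]@YG>0 else -YG,np.array([0,0,-1.]))
E
python3 -c "
from h import *
p,R,o=pose();print(o['force'],o['grip_width']);print(R);go(CG+[0,0,.09],RG,'above cover')
c=env.read_camera('side')['img'][80:240,300:460,::-1];t=env.read_camera('top')['img'][120:280,340:500,::-1]
cv2.imwrite('pics/b.png',cv2.resize(np.hstack([c,t]),(800,400),interpolation=cv2.INTER_CUBIC))"
```

```text
[ 1.235 -1.032  0.193] 0.07064070706414223
[[ 0.194  0.919  0.343]
 [ 0.981 -0.182 -0.067]
 [ 0.     0.349 -0.937]]
above cover xyz cm [36.592  4.884  2.744] twist [ 19.846   6.077 -33.804]
```

View pics/b.png

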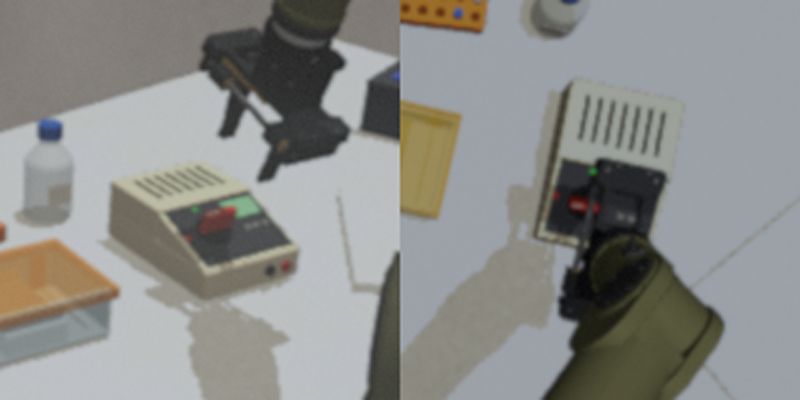

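The bar now lies towards the red mark at the left, so the switch is off. I'll move above the cover grip.

Request:
servo_tool(
  plan=[
    {"xyz":[36.6,4.9,2.7],"twist":[19.8,6.1,-33.8],"jaw":0},
    {"xyz":[36.6,4.9,2.7],"twist":[19.8,6.1,-33.8],"jaw":0},
    {"xyz":[36.6,4.9,2.7],"twist":[19.8,6.1,-33.8],"jaw":0},
    {"xyz":[36.6,4.9,2.7],"twist":[19.8,6.1,-33.8],"jaw":0},
    {"xyz":[36.6,4.9,2.7],"twist":[19.8,6.1,-33.8],"jaw":0},
    {"xyz":[36.6,4.9,2.7],"twist":[19.8,6.1,-33.8],"jaw":0},
    {"xyz":[36.6,4.9,2.7],"twist":[19.8,6.1,-33.8],"jaw":0},
    {"xyz":[36.6,4.9,2.7],"twist":[19.8,6.1,-33.8],"jaw":0},
    {"xyz":[36.6,4.9,2.7],"twist":[19.8,6.1,-33.8],"jaw":0},
    {"xyz":[36.6,4.9,2.7],"twist":[19.8,6.1,-33.8],"jaw":0},
  ],
)

```text
time_s: 6.68
tool_pos: [0.5105, 0.0792, 0.3384]
tool_rot: [180.0, -0.9, 113.7]
force: [-0.7, 0.8, 0.4]
grip_width: 0.0871
grasp_force: 0.0
```

Request:
servo_tool(
  plan=[
    {"xyz":[0,0,0],"twist":[0,0,0],"jaw":0.4},
    {"xyz":[0,0,0],"twist":[0,0,0],"jaw":0.4},
    {"xyz":[0,0,0],"twist":[0,0,0],"jaw":0.4},
    {"xyz":[0,0,0],"twist":[0,0,0],"jaw":0.4},
    {"xyz":[0,0,0],"twist":[0,0,0],"jaw":0.4},
  ],
)

```text
time_s: 7.1
tool_pos: [0.5101, 0.0693, 0.3392]
tool_rot: [-179.8, -0.5, 112.9]
force: [0.2, -0.7, 0.1]
grip_width: 0.0612
grasp_force: 0.0
```

```bash
python3 -c "
from h import *
p,R,o=pose();print(p,o['tool_rot'],o['grip_width'],o['qpos']);go(CG+[0,0,.09],RG,'above cover');go(CG,RG,'at')
c=env.read_camera('side')['img'][120:260,220:380,::-1];t=env.read_camera('top')['img'][110:250,260:420,::-1]
cv2.imwrite('pics/c.png',cv2.resize(np.hstack([c,t]),(800,350),interpolation=cv2.INTER_CUBIC))"
```

```text
[0.51  0.069 0.339] [-179.839   -0.472  112.921] 0.06121203756259791 [ 33.035   8.275 -46.572 105.621   5.958  69.013   7.519]
above cover xyz cm [ 0.     0.091 -0.378] twist [-0.161 -0.473 -0.079]
at xyz cm [-0.074  0.116  8.622] twist [-0.161 -0.473 -0.079]
```

View pics/c.png

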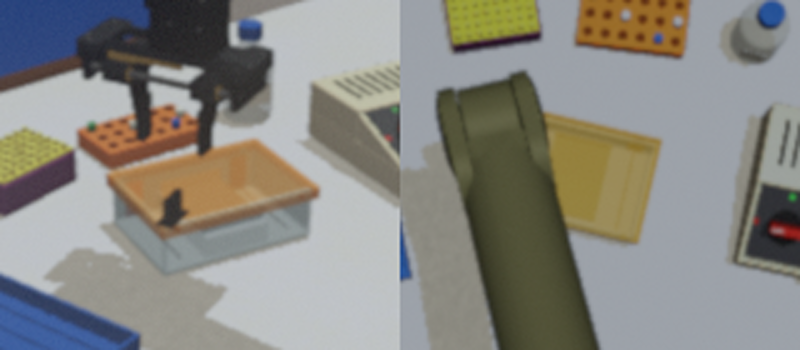

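The gripper is above the black grip, with the fingers on either side, and the cover has not moved. I'll descend.

Request:
servo_tool(
  plan=[
    {"xyz":[-0.05,0.1,2.5],"twist":[-0.2,-0.5,0],"jaw":0.4},
    {"xyz":[-0.05,0.1,5],"twist":[-0.2,-0.5,0],"jaw":0.4},
    {"xyz":[-0.05,0.1,7.5],"twist":[-0.2,-0.5,0],"jaw":0.4},
    {"xyz":[-0.05,0.1,8.5],"twist":[-0.2,-0.5,0],"jaw":0.4},
    {"xyz":[-0.05,0.1,8.5],"twist":[-0.2,-0.5,0],"jaw":0.4},
    {"xyz":[-0.05,0.1,8.5],"twist":[-0.2,-0.5,0],"jaw":0.4},
    {"xyz":[-0.05,0.1,8.5],"twist":[-0.2,-0.5,0],"jaw":0.4},
    {"xyz":[-0.05,0.1,8.5],"twist":[-0.2,-0.5,0],"jaw":0.4},
  ],
)

```text
time_s: 7.87
tool_pos: [0.5117, 0.0714, 0.256]
tool_rot: [179.8, 0.1, 113.1]
force: [0.7, -0.8, 0.3]
grip_width: 0.0521
grasp_force: 0.0
```

```bash
python3 -c "
from h import *
p,R,o=pose();print(p,o['tool_rot'],o['force']);go(CG,RG,'at')
c=env.read_camera('side')['img'][160:260,240:360,::-1];cv2.imwrite('pics/d.png',cv2.resize(c,(600,500),interpolation=cv2.INTER_CUBIC))"
```

```text
[0.512 0.071 0.256] [179.783   0.064 113.054] [ 0.745 -0.785  0.301]
at xyz cm [-0.136 -0.137  0.3  ] twist [0.217 0.064 0.054]
```

View pics/d.png

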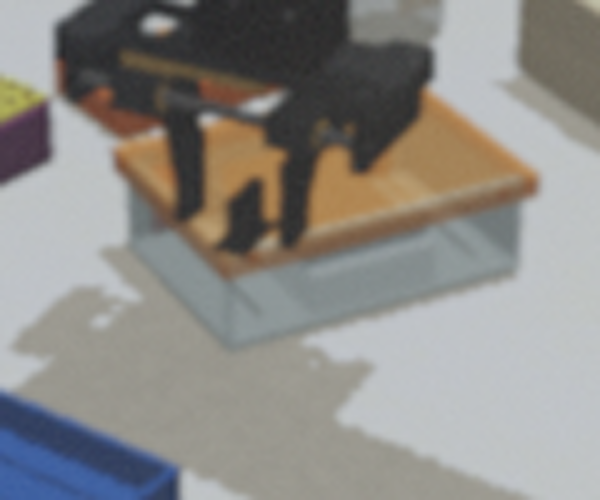

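The black grip is between the fingers. I'll close gently first.

Request:
servo_tool(
  plan=[
    {"xyz":[-0.1,-0.1,0.2],"twist":[0.2,0,0],"jaw":0.4},
    {"xyz":[-0.1,-0.1,0.2],"twist":[0.2,0,0],"jaw":0.8},
    {"xyz":[-0.1,-0.1,0.2],"twist":[0.2,0,0],"jaw":1},
    {"xyz":[-0.1,-0.1,0.2],"twist":[0.2,0,0],"jaw":1},
    {"xyz":[-0.1,-0.1,0.2],"twist":[0.2,0,0],"jaw":1},
    {"xyz":[-0.1,-0.1,0.2],"twist":[0.2,0,0],"jaw":1},
    {"xyz":[-0.1,-0.1,0.2],"twist":[0.2,0,0],"jaw":1},
    {"xyz":[-0.1,-0.1,0.2],"twist":[0.2,0,0],"jaw":1},
    {"xyz":[-0.1,-0.1,0.2],"twist":[0.2,0,0],"jaw":1},
    {"xyz":[-0.1,-0.1,0.2],"twist":[0.2,0,0],"jaw":1},
  ],
  newtons=4,
)

```text
time_s: 8.75
tool_pos: [0.5106, 0.0701, 0.2525]
tool_rot: [-179.9, 0.0, 113.1]
force: [0.6, 0.0, -1.3]
grip_width: 0.0087
grasp_force: 4.0
```

```bash
python3 -c "
from h import *
p,R,o=pose();print(R.T@o['force'],o['grip_width'],o['grasp_force']);go(CG,RG,'at')"
```

```text
[-0.174  0.535  1.268] 0.008703041392384593 4.0001258594566025
at xyz cm [-0.056  0.016 -0.048] twist [-0.078  0.001  0.082]
```

Gripped cleanly, with almost no lateral force. I'll firm the grip.

Request:
servo_tool(
  plan=[
    {"xyz":[0,0,0],"twist":[0,0,0],"jaw":1},
    {"xyz":[0,0,0],"twist":[0,0,0],"jaw":1},
    {"xyz":[0,0,0],"twist":[0,0,0],"jaw":1},
    {"xyz":[0,0,0],"twist":[0,0,0],"jaw":1},
  ],
  newtons=55,
)

```text
time_s: 9.08
tool_pos: [0.5106, 0.07, 0.2525]
tool_rot: [-179.9, -0.0, 113.1]
force: [1.0, 0.8, -0.7]
grip_width: 0.0083
grasp_force: 55.0
```

```bash
python3 -c "
from h import *
p,R,o=pose();print(p,R.T@o['force'],o['wrist_torque'],o['grip_width'],o['grasp_force'])
np.savez('peel0.npz',p=p,R=R)
F=np.array([.5505,-.0214,.062])+RC0@[.071,-.101,0]; print('far corner',F, 'tool frame',R.T@(F-p))
ax=R.T@YG; 
for s in (2,4,6,8):
  Q=Ro.from_rotvec(YG*s,degrees=True).as_matrix()
  d=Q@(p-F)+F-p; 
  if (Q@(CG-F)+F-CG)[2]<0: Q=Q.T; d=Q@(p-F)+F-p
  print(s,'rise',(Q@(CG-F)+F-CG)[2],'xyz cm',100*R.T@d,'twist',Ro.from_matrix(R.T@Q@R).as_rotvec(degrees=True))
"
```

```text
[0.511 0.07  0.253] [0.394 1.202 0.745] [ 0.17  -0.547  0.2  ] 0.008324907757504855 54.981399374082685
far corner [ 0.599 -0.135  0.062] tool frame [-0.223  0.001  0.191]
2 rise 0.007754187634880366 xyz cm [-0.678 -0.002 -0.767] twist [-0.003  2.    -0.003]
4 rise 0.015466032645599856 xyz cm [-1.383 -0.004 -1.511] twist [-0.005  4.    -0.006]
6 rise 0.023126139336931542 xyz cm [-2.114 -0.006 -2.229] twist [-0.008  6.    -0.01 ]
8 rise 0.030725175048821024 xyz cm [-2.869 -0.009 -2.921] twist [-0.011  8.    -0.013]
```

Request:
servo_tool(
  plan=[
    {"xyz":[-0.08,0,-0.1],"twist":[0,0.25,0],"jaw":1},
    {"xyz":[-0.17,0,-0.19],"twist":[0,0.5,0],"jaw":1},
    {"xyz":[-0.25,0,-0.29],"twist":[0,0.75,0],"jaw":1},
    {"xyz":[-0.34,0,-0.38],"twist":[0,1,0],"jaw":1},
    {"xyz":[-0.42,0,-0.48],"twist":[0,1.25,0],"jaw":1},
    {"xyz":[-0.51,0,-0.58],"twist":[0,1.5,0],"jaw":1},
    {"xyz":[-0.59,0,-0.67],"twist":[0,1.75,0],"jaw":1},
    {"xyz":[-0.68,0,-0.77],"twist":[0,2,0],"jaw":1},
    {"xyz":[-0.68,0,-0.77],"twist":[0,2,0],"jaw":1},
    {"xyz":[-0.68,0,-0.77],"twist":[0,2,0],"jaw":1},
  ],
)

```text
time_s: 9.92
tool_pos: [0.5133, 0.0635, 0.2604]
tool_rot: [-179.9, -2.0, 113.0]
force: [2.8, 0.2, -0.3]
grip_width: 0.0087
grasp_force: 55.0
```

```bash
python3 -c "
from h import *
p,R,o=pose();z=np.load('peel0.npz');print(o['force'],z['R'].T@o['force'],o['grip_width'],100*z['R'].T@(p-z['p']),Ro.from_matrix(z['R'].T@R).as_rotvec(degrees=True))
c=env.read_camera('side')['img'][160:260,240:360,::-1];cv2.imwrite('pics/e.png',cv2.resize(c,(600,500),interpolation=cv2.INTER_CUBIC))"
```

```text
[ 2.786  0.206 -0.273] [-0.902  2.644  0.269] 0.008680374420924281 [-0.714 -0.006 -0.785] [0.003 1.985 0.043]
```

View pics/e.png

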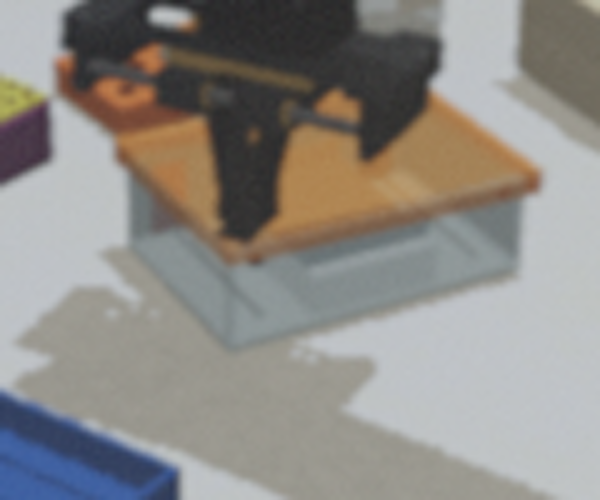

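The cover's near corner is up about 8 mm, and the tank's bottom corner is still at (235,347). I'll keep tilting.

Request:
servo_tool(
  plan=[
    {"xyz":[-0.13,0,-0.14],"twist":[0,0.38,0],"jaw":1},
    {"xyz":[-0.26,0,-0.29],"twist":[0,0.75,0],"jaw":1},
    {"xyz":[-0.38,0,-0.43],"twist":[0,1.12,0],"jaw":1},
    {"xyz":[-0.51,0,-0.57],"twist":[0,1.5,0],"jaw":1},
    {"xyz":[-0.64,0,-0.72],"twist":[0,1.88,0],"jaw":1},
    {"xyz":[-0.77,0,-0.86],"twist":[0,2.25,0],"jaw":1},
    {"xyz":[-0.9,0,-1.0],"twist":[0,2.62,0],"jaw":1},
    {"xyz":[-1.03,0,-1.14],"twist":[0,3,0],"jaw":1},
    {"xyz":[-1.03,0,-1.14],"twist":[0,3,0],"jaw":1},
    {"xyz":[-1.03,0,-1.14],"twist":[0,3,0],"jaw":1},
  ],
)

```text
time_s: 10.8
tool_pos: [0.5173, 0.0536, 0.2711]
tool_rot: [-179.9, -5.0, 113.0]
force: [1.4, -1.0, -2.5]
grip_width: 0.0089
grasp_force: 55.0
```

Request:
servo_tool(
  plan=[
    {"xyz":[0.02,0,-0.2],"twist":[0,0,0],"jaw":1},
    {"xyz":[0.03,0,-0.4],"twist":[0,0,0],"jaw":1},
    {"xyz":[0.05,0,-0.6],"twist":[0,0,0],"jaw":1},
    {"xyz":[0.07,0,-0.8],"twist":[0,0,0],"jaw":1},
    {"xyz":[0.09,0,-1.0],"twist":[0,0,0],"jaw":1},
    {"xyz":[0.1,0,-1.2],"twist":[0,0,0],"jaw":1},
    {"xyz":[0.12,0,-1.4],"twist":[0,0,0],"jaw":1},
    {"xyz":[0.14,0,-1.6],"twist":[0,0,0],"jaw":1},
    {"xyz":[0.16,0,-1.8],"twist":[0,0,0],"jaw":1},
    {"xyz":[0.17,0,-2.0],"twist":[0,0,0],"jaw":1},
  ],
)

```text
time_s: 11.63
tool_pos: [0.5173, 0.0538, 0.2914]
tool_rot: [-179.9, -5.0, 113.1]
force: [0.0, -0.3, -1.2]
grip_width: 0.0085
grasp_force: 55.0
```

```bash
python3 -c "
from h import *
p,R,o=pose();z=np.load('peel0.npz');print(o['force'],z['R'].T@o['force'],o['grip_width'],100*z['R'].T@(p-z['p']),Ro.from_matrix(z['R'].T@R).as_rotvec(degrees=True))
c=env.read_camera('side')['img'][160:260,240:360,::-1];cv2.imwrite('pics/f.png',cv2.resize(c,(600,500),interpolation=cv2.INTER_CUBIC))"
```

```text
[ 0.03  -0.302 -1.198] [-0.29  -0.089  1.198] 0.00851951829329599 [-1.754 -0.024 -3.887] [0.047 5.007 0.017]
```

View pics/f.png

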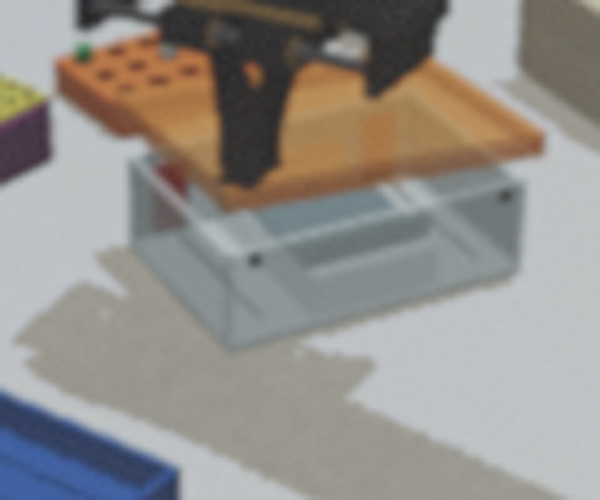

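The cover is clear of the tank, which has not moved, and the force is just the cover's weight. I'll raise and level it.

Request:
servo_tool(
  plan=[
    {"xyz":[0.07,0,-0.8],"twist":[0,0,0],"jaw":1},
    {"xyz":[0.16,0,-1.8],"twist":[0,0,0],"jaw":1},
    {"xyz":[0.26,0,-3],"twist":[0,0,0],"jaw":1},
    {"xyz":[0.35,0,-4],"twist":[0,0,0],"jaw":1},
    {"xyz":[0.6,0,-4.5],"twist":[0,-1,0],"jaw":1},
    {"xyz":[0.9,0,-4.5],"twist":[0,-2,0],"jaw":1},
    {"xyz":[1.2,0,-4.5],"twist":[0,-3,0],"jaw":1},
    {"xyz":[1.5,0,-4.5],"twist":[0,-4,0],"jaw":1},
    {"xyz":[1.8,0,-4.5],"twist":[0,-5,0],"jaw":1},
    {"xyz":[1.8,0,-4.5],"twist":[0,-5,0],"jaw":1},
  ],
)

```text
time_s: 12.52
tool_pos: [0.5113, 0.0681, 0.3373]
tool_rot: [-179.8, 0.0, 113.2]
force: [-0.4, 0.3, -2.2]
grip_width: 0.0085
grasp_force: 55.0
```

```bash
python3 -c "
from h import *
p,R,o=pose();print(p,o['tool_rot'],o['force'],o['grip_width']);g=np.array([.5155,.3136,.12+.027]);g[:2]+=(RC0@[-.057,.081,0])[:2];print(g);go(g,RG,'tray')
"
```

```text
[0.511 0.068 0.337] [-179.829    0.045  113.193] [-0.418  0.347 -2.182] 0.008519019794800875
[0.476 0.405 0.147]
tray xyz cm [32.306 10.056  2.57 ] twist [-0.171  0.046  0.193]
```

Request:
servo_tool(
  plan=[
    {"xyz":[1.0,0.3,0],"twist":[0,0,0],"jaw":1},
    {"xyz":[3.0,0.9,0],"twist":[0,0,0],"jaw":1},
    {"xyz":[5.5,1.7,0],"twist":[0,0,0],"jaw":1},
    {"xyz":[8,2.5,0],"twist":[0,0,0],"jaw":1},
    {"xyz":[10.5,3.3,0],"twist":[0,0,0],"jaw":1},
    {"xyz":[13,4.0,0],"twist":[0,0,0],"jaw":1},
    {"xyz":[15.5,4.8,0],"twist":[0,0,0],"jaw":1},
    {"xyz":[18,5.6,0],"twist":[0,0,0],"jaw":1},
    {"xyz":[20.5,6.4,0],"twist":[0,0,0],"jaw":1},
    {"xyz":[23,7.2,0],"twist":[0,0,0],"jaw":1},
  ],
)

```text
time_s: 13.35
tool_pos: [0.4876, 0.3082, 0.3371]
tool_rot: [-179.8, -0.0, 113.0]
force: [0.4, -0.3, -0.6]
grip_width: 0.0089
grasp_force: 55.0
```

Request:
servo_tool(
  plan=[
    {"xyz":[2,0.6,0.3],"twist":[0,0,0],"jaw":1},
    {"xyz":[4,1.3,0.7],"twist":[0,0,0],"jaw":1},
    {"xyz":[6,1.9,1.2],"twist":[0,0,0],"jaw":1},
    {"xyz":[7.5,2.3,1.7],"twist":[0,0,0],"jaw":1},
    {"xyz":[8.6,2.6,2.1],"twist":[0,0,0],"jaw":1},
    {"xyz":[9.2,2.8,2.4],"twist":[0,0,0],"jaw":1},
    {"xyz":[9.3,2.9,2.5],"twist":[0,0,0],"jaw":1},
    {"xyz":[9.3,2.9,2.5],"twist":[0,0,0],"jaw":1},
    {"xyz":[9.3,2.9,2.5],"twist":[0,0,0],"jaw":1},
    {"xyz":[9.3,2.9,2.5],"twist":[0,0,0],"jaw":1},
  ],
)

```text
time_s: 14.18
tool_pos: [0.479, 0.4025, 0.3126]
tool_rot: [-179.9, 0.0, 113.0]
force: [0.7, 0.0, -1.8]
grip_width: 0.0085
grasp_force: 55.0
```

```bash
python3 -c "
from h import *
p,R,o=pose();print(p,o['tool_rot'],o['force'],o['grip_width'],o['grasp_force']);g=np.array([.5155,.3136,.147]);g[:2]+=(RC0@[-.057,.081,0])[:2];go(g,RG,'tray')
gp=p+R[:,2]*.164
s=env.read_camera('side');i=s['img'][:,:,::-1].copy()
for a,b in((-.071,.101),(.071,.101),(.071,-.101),(-.071,-.101)):
  u=proj(s,gp+RC0@(np.array([a,b,0])-[-.057,.081,.023]));cv2.circle(i,(int(u[0]*8),int(u[1]*8)),8,(0,255,0),1,shift=3)
cv2.imwrite('pics/g.png',cv2.resize(np.hstack([i[120:320,110:350],env.read_camera('top')['img'][120:320,150:310,::-1]]),(800,400)))"
```

```text
[0.479 0.403 0.313] [-179.885    0.035  112.968] [ 0.69   0.015 -1.789] 0.008466805647492408 54.989228965714574
tray xyz cm [ 0.289 -0.152  0.157] twist [-0.115  0.035 -0.032]
```

View pics/g.png

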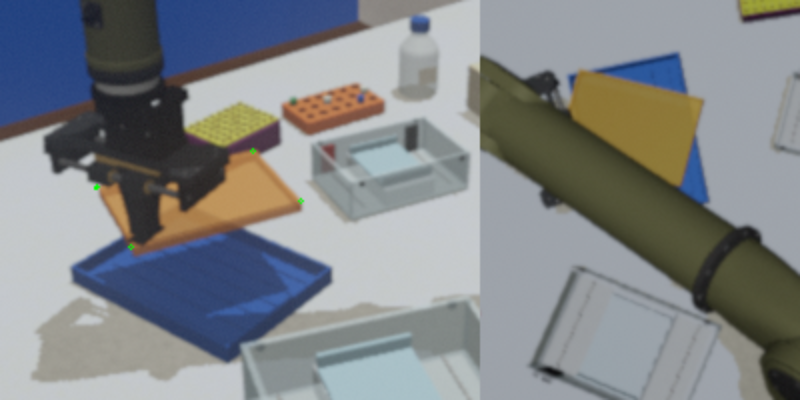

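The predicted level corners land on the cover's corners, e.g. (302,201) and (131,247). So the cover is level and about 10 cm above the tray's middle, and everything else stands where it was. I'll let it settle, then hand in.

Request:
servo_tool(
  plan=[
    {"xyz":[0,0,0],"twist":[0,0,0],"jaw":1},
    {"xyz":[0,0,0],"twist":[0,0,0],"jaw":1},
    {"xyz":[0,0,0],"twist":[0,0,0],"jaw":1},
    {"xyz":[0,0,0],"twist":[0,0,0],"jaw":1},
    {"xyz":[0,0,0],"twist":[0,0,0],"jaw":1},
    {"xyz":[0,0,0],"twist":[0,0,0],"jaw":1},
    {"xyz":[0,0,0],"twist":[0,0,0],"jaw":1},
    {"xyz":[0,0,0],"twist":[0,0,0],"jaw":1},
  ],
)

```text
time_s: 14.95
tool_pos: [0.4782, 0.4035, 0.3124]
tool_rot: [-179.9, -0.0, 113.1]
force: [1.1, 0.2, -2.1]
grip_width: 0.0089
grasp_force: 55.0
```

```bash
python3 -c "
from h import *
o=env.get_obs();print(o['tool_pos'],o['joint_velocities'],o['grip_width']);print(env.sign_off())"
```

```text
[0.478 0.404 0.312] [ 0.065 -0.055  0.071  0.164  0.101 -0.095  0.066] 0.008866101552164826
the job is handed in; nothing more can be done
None
```

I turned the switch to off, then peeled the cover off the tank without visibly moving it, and handed the job in at about 15 s with the cover held level and still about 10 cm above the middle of the drip tray.

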